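Set the ratchet to tighten and clamp the block snug

TASK

The ratchet clamp holding the wooden block is still loose and its direction lever is set to loosen. First flip the lever over to the tightening side (clockwise seen from above), then swing the ratchet handle to and fro until the pad presses the block: the handle runs at a steady pull of about 7 N and then stiffens, so stop at about 10 N of pull at the middle of the black grip, no more, or the block is crushed. Leave the lever on tighten and the clamp tight, let go, keep the block under the pad and leave the other things alone.

Things in the scene. Friction and masses are not known exactly. Their poses are not given: they have to be found in the camera images.
- clamp: Grey steel hold-down clamp, fixed to the table. Origin: on the table under the screw axis, z up; +x points from the axis along the handle's mid position; the column is on the -x side. Base plate 135 x 90 x 12 mm (x from -90 to +45 mm). The round upper plate, 116 mm across, has its top at z = 84 mm; on it two stop pins up to z = 112 mm. Right-hand screw: clockwise from above lowers the pad, 4 mm per rad.
- hex_top (a point): Top of the small hex in the middle of the ratchet head, on the screw axis, 124 mm above the table; the hex turns with the screw. The steel ratchet head round it lies 88 to 112 mm above the table: a disc 68 mm across on the screw axis, drawn out along the handle to a 36 mm wide round lobe that ends 52 mm from the axis.
- ratchet (a joint): Handle swing about the vertical screw axis (rad): 0 along the clamp's +x, grows clockwise from above, stops at -0.5 and +0.5. With the lever on tighten, a clockwise swing turns the screw (after up to 0.42 rad idle; teeth are 0.42 rad apart), the swing back clicks freely at 2 to 3 N. Friction holds the screw. 2 to 4 strokes are needed. After the pad meets the block the pull at the grip rises about 2.5 N per 0.1 rad.
- grip (a point): Middle of the black round handle grip, on its centre line: 150 mm from the screw axis, 100 mm above the table. The grip is a horizontal bar 22 mm thick, from 100 to 190 mm from the axis, with nothing but the table below it; a 14 mm neck joins it to the head. Its x axis points outward along the handle, z up.
- lever (a joint): Direction lever on top of the ratchet head (rad, grows clockwise from above): -0.45 = loosen, +0.45 = tighten; it snaps over the centre, 0, and may rest on a tooth at 0.2 to 0.45 until the handle moves. The stub leans to the side towards which the handle drives. Pivot: vertical, on the handle's centre line, 34 mm from the screw axis. It takes 1 to 2 N; the handle may swing along. A tooth that binds it lets go once the handle goes 0.1 rad clockwise.
- stub (a point): Thumb stub of the direction lever: upright steel pin 11 mm thick, 40 mm from the lever's pivot, outward along the handle; this point is 135 mm above the table, the pin's top is at 146.5 mm, the lever plate under it has its top at 119.5 mm and the handle neck below that its top at 107 mm.
- pad: Round steel pressure pad under the clamp's arm, 32 mm across; origin: centre of its lower face. It moves only up and down; it starts 3 to 7 mm above the block.
- block: Loose wooden block 45 x 75 x 22 mm lying on the clamp's base plate under the pad; origin: centre of its underside.
- jar: Bystander: lidded jar, 60 mm across, 78 mm tall; origin under its centre.
- bottle: Bystander: small upright bottle, 50 mm across, 143 mm tall; origin under its centre.
- tape: Bystander: roll of tape lying flat, 84 mm across, 19 mm high; origin under its centre.
- driver: Bystander: screwdriver lying flat, 160 mm long, 31 mm high; origin under its centre.
Not all that is in view belongs to the job. What is shaped like the block but orange is not meant.

How it is judged:
By the outcome, as a careful person would: the job done as asked, in the order asked, and still so for the second after the job is handed in, with the robot touching nothing.
It also fails if it takes over 72 s, if anything falls off the work surface, if the arm or the gripper's body presses on something with over 40 N, if the wrist force passes 120 N, or if a joint passes its speed limit or range.

ROBOT

A 6-joint arm with a two-finger parallel gripper is mounted at the origin on the work surface; the furniture and walls round the work are solid. World frame = base frame: x ahead of the robot, y to its left, z up, the work surface at z = 0. Lengths are in mm, angles in rad, forces in N, time in s.
With the tool pointing down it reaches from about 350 to 775 mm from the base axis. Payload 7.3 kg.
Tool frame: the origin (TCP) lies midway between the tips of the shut fingers; the grasp point (between the pads) lies 19 mm behind it; z points along the fingers, y is the direction in which the jaws open and shut (so a half turn about z gives the same grasp; the last joint's range is limited). The gripper opens to 92 mm and grips with 3 to 60 N. Pads are 19 mm wide; open, the fingers measure 130 mm over their backs; the gripper's body (75 mm by 190 mm) begins 47 mm behind the grasp point.
Start: joints at [-1.291, 0.342, 1.524, -0, 1.275, -0.146], TCP at [216.875, -478.132, 226.741] pointing down, gripper open.
Joint ranges: [-2.53, 2.53], [-0.77, 2.02], [0.04, 2.7], [-1, 4.14], [0.28, 2.66], [-3.11, 3.11]. Speed limits (rad/s): [2.57, 2.57, 3.14, 3.14, 3.14, 3.14].

INTERFACE

Orientations are given as [roll, pitch, yaw] about the fixed x, y, z axes, in that order (R = Rz(yaw) Ry(pitch) Rx(roll)).
In Python, from plant import sensors, imaging, ticket gives the robot as it stands. The module is installed in compiled form; this text tells all that it offers.
- The arm moves only by the tool arm_command, never from a script. Its argument "increments" is one flat list of numbers, 5 for each row, row after row: the closure, from 0 (fully open) to 1 (shut), then the shift along the tool's x, y, z in mm, then the turn about the tool's z in degrees. In form: [hand, dx, dy, dz, spin, hand, dx, dy, dz, spin, ...]. A call has 1 to 20 rows; each row is the pose to reach, as a shift and turn from the pose commanded when the call began, along the tool's axes at that moment; what a row does not reach only later rows make up. A row lasts 1/8 s, in which the tool goes at most 62.5 mm and 10.7 degrees, less where a joint would pass 70% of its speed; a pose out of reach is approached as far as the arm can. A call with a gripper value outside its range is refused whole. The fingers move at their own pace and stop on an object; the grip force is fixed at half the most. Time passes only in rows, so rows that repeat a pose let the fingers close. It gives the time, the measured TCP pose, the force and the opening at its end, in the units of the state.
- sensors.get_obs(): the state, without advancing time (a new reading comes with each control period).
- imaging.capture(name): name is "scene" or "side" or "wrist"; returns the picture (400x640x3 uint8, blue, green, red); there is no depth.
- imaging.calibration(name): a dict with "fx", "fy", "cx", "cy" (pixels), "world_to_cam" (4x4, takes a point from world to camera coordinates); the wrist camera has in their place "hand_eye" (4x4, takes a point from camera to tool coordinates, whose origin is the TCP and whose axes are the flange's). Camera axes: x right, y down, z forward; pixel columns grow to the right and rows downward; lengths in mm; the calibration is good to about 2 mm. A picture is of the moment at which its call begins: read the wrist's pose just before it. calibration takes no time and is no camera call.
- ticket.close_job(): hands the job in, once; it reports no verdict.
The state is a dict: "time": time; "joint_positions": joint angles; "dq": joint speeds; "tau": joint torques, N m; "tool_pos": TCP position; "tcp_rot": TCP orientation; "contact_force": force on the tool from outside, world axes, zero at the start; "moment": the same for the moment, N m; "grip_width": finger opening in mm.
Only numpy, scipy, OpenCV 4.12 (cv2) and the standard library are available. Lean on these libraries where they do the work, as an engineer would, in place of code of your own. Each camera call takes 0.05 s, during which the arm holds its last target. There are 200 camera calls.

## Working session

There is one attempt and no reset: what is moved stays moved. The work goes in short steps, Python scripts to look and compute and a tool call to move; the robot and the scene stay as the last step left them, time stands still between calls to the robot, and variables do not carry over. Pictures are saved under pics/ and viewed, about 8 in all and at most 12, crops included, and the job is handed in when it is done.

Besides the shell and the picture viewer there is one more tool, called after "Call:" as name(argument=value, ...) on one line, values as JSON. arm_command: Moves the arm, as the interface text tells. Its arguments: {"type":"object","properties":{"increments":{"type":"array","items":{"type":"number"}}},"required":["increments"]}

```bash
mkdir -p pics; cat > h.py <<'E'
import numpy as np, cv2
from plant import sensors, imaging, ticket
from scipy.spatial.transform import Rotation as R
def ray(name,u,v,c=None,T=None):
    c=c or imaging.calibration(name)
    d=np.array([(u-c['cx'])/c['fx'],(v-c['cy'])/c['fy'],1.])
    if T is None: T=np.linalg.inv(np.array(c['world_to_cam']))
    return T[:3,3],T[:3,:3]@d
def onz(name,u,v,z,T=None):
    o,d=ray(name,u,v,T=T); return o+d*(z-o[2])/d[2]
def proj(name,p):
    c=imaging.calibration(name); q=np.array(c['world_to_cam'])@np.r_[p,1]
    return c['fx']*q[0]/q[2]+c['cx'],c['fy']*q[1]/q[2]+c['cy']
def wristT(o):
    T=np.eye(4);T[:3,:3]=R.from_euler('xyz',o['tcp_rot']).as_matrix();T[:3,3]=o['tool_pos']
    return T@np.array(imaging.calibration('wrist')['hand_eye'])
def two(n1,p1,n2,p2,T1=None,T2=None):
    a,d=ray(n1,*p1,T=T1);b,e=ray(n2,*p2,T=T2)
    s=np.linalg.lstsq(np.c_[d,-e],b-a,rcond=None)[0]
    x,y=a+d*s[0],b+e*s[1]
    return (x+y)/2,np.linalg.norm(x-y)
E
python3 - <<'E'
from h import *
print(sensors.get_obs())
for n in ('scene','side'):
    im=imaging.capture(n); cv2.imwrite(f'pics/{n}0.png',im)
    print(n,np.linalg.inv(imaging.calibration(n)['world_to_cam']).round(2)[:3])
E
```

```text
{'time': 0.0, 'joint_positions': array([-1.29102388e+00,  3.42726512e-01,  1.52503606e+00,  1.69056965e-05,
        1.27537069e+00, -1.45945395e-01]), 'dq': array([-0.00178177,  0.0010369 ,  0.00090473,  0.00184867,  0.00086638,
        0.0010834 ]), 'tau': array([ 1.03308135e-03, -4.31243491e+01, -2.44219673e+01,  7.16590066e-02,
        5.57850022e-02, -1.21453668e-04]), 'tool_pos': array([ 216.74923437, -477.72132712,  226.03634166]), 'tcp_rot': array([-3.14007078e+00, -2.40040655e-04,  4.25712726e-01]), 'contact_force': array([ 0.55710245,  0.275986  , -0.98342518]), 'moment': array([ 0.03242465, -0.02840766,  0.00560429]), 'grip_width': 92.03119741150151}
scene [[ 4.8000e-01 -4.0000e-01  7.8000e-01 -7.0466e+02]
 [-8.8000e-01 -2.2000e-01  4.3000e-01 -5.9710e+02]
 [-0.0000e+00 -8.9000e-01 -4.6000e-01  7.2500e+02]]
side [[-8.1000e-01 -3.6000e-01  4.5000e-01 -1.2058e+02]
 [-5.8000e-01  5.0000e-01 -6.4000e-01  7.3587e+02]
 [ 1.0000e-02 -7.8000e-01 -6.2000e-01  8.2844e+02]]
```

View pics/scene0.png

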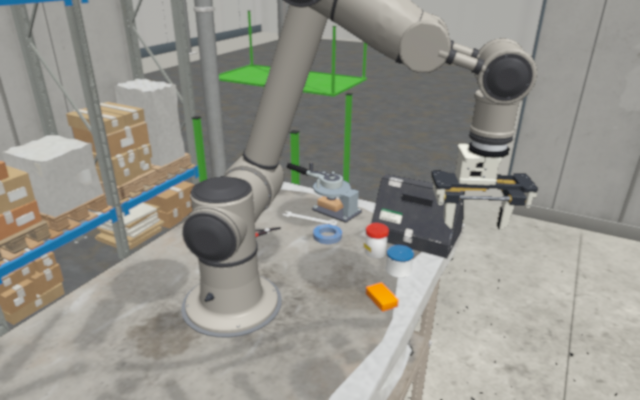

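View pics/side0.png

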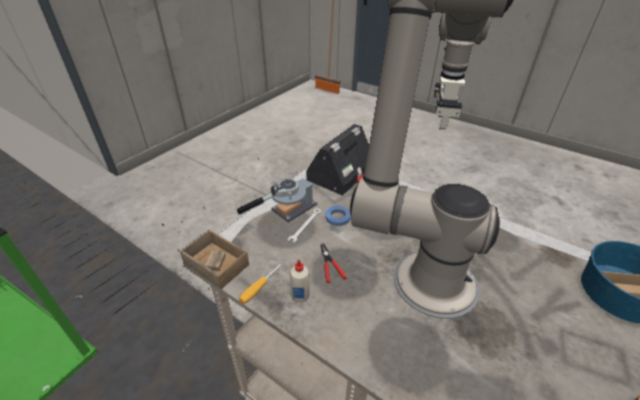

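The clamp sits at about (330,190) in scene, with its grip at (298,169). In side it is at about (290,190), with the grip at (251,204). Next I triangulate the grip and the head.

```bash
python3 - <<'E'
from h import *
for n,ps in (('side',[(250,204,100),(288,184,124)]),('scene',[(298,169,100),(328,176,124)])):
    for u,v,z in ps: print(n,onz(n,u,v,z).round(0))
print(two('side',(250,204),'scene',(298,169)),two('side',(288,184),'scene',(328,176)))
a=cv2.imread('pics/scene0.png')[145:235,260:380];b=cv2.imread('pics/side0.png')[160:250,220:340]
cv2.imwrite('pics/c0.png',np.hstack([cv2.resize(x,(400,300),interpolation=2) for x in (a,b)]))
E
```

```text
side [564. 138. 100.]
side [513.  14. 124.]
scene [556. 141. 100.]
scene [504.   5. 124.]
(array([559.44335526, 141.42244491, 100.79340418]), np.float64(5.163185385837597)) (array([516.00120828,  10.15930984, 119.25761031]), np.float64(2.1376613595968226))
```

View pics/c0.png

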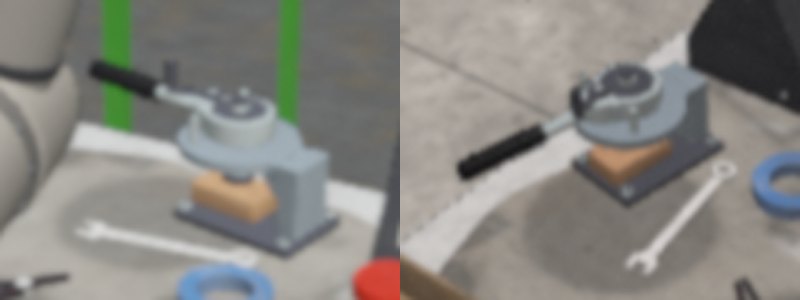

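```bash
python3 - <<'E'
from h import *
c=imaging.calibration('wrist');print(c)
# toolbox top rough
print(two('side',(345,130),'scene',(420,185)))
o=sensors.get_obs();M=R.from_euler('xyz',o['tcp_rot']).as_matrix()
print(M.round(3), M.T@(np.array([480,60,380])-o['tool_pos']))
E
```

```text
{'fx': 314.6961549480731, 'fy': 314.6961549480731, 'cx': 318.41715715067437, 'cy': 198.270310036849, 'hand_eye': array([[-8.86412748e-05, -9.61369675e-01, -2.75260497e-01,
         7.41133257e+01],
       [ 9.99999881e-01, -2.17530081e-04,  4.37714674e-04,
        -4.12179550e-02],
       [-4.80683052e-04, -2.75260425e-01,  9.61369579e-01,
        -1.57506327e+02],
       [ 0.00000000e+00,  0.00000000e+00,  0.00000000e+00,
         1.00000000e+00]])}
(array([ 489.59077947, -288.73399799,  178.47600982]), np.float64(26.299003350122668))
[[ 0.911  0.413 -0.   ]
 [ 0.413 -0.911  0.001]
 [ 0.    -0.001 -1.   ]] [ 461.88585681 -381.20048269 -153.28418589]
```

Call:
arm_command(increments=[0,0,0,-74,0,0,60,-43,-74,0,0,524,-379,-74,-45,0,524,-379,-74,-45,0,524,-379,-74,-45,0,524,-379,-74,-45,0,524,-379,-74,-45,0,524,-379,-74,-45,0,524,-379,-74,-45,0,524,-379,-74,-45,0,524,-379,-74,-45,0,524,-379,-74,-45,0,524,-379,-74,-45,0,524,-379,-74,-45,0.55,524,-379,-74,-45,0.55,524,-379,-74,-45])

```text
time: 2.1
tool_pos: [537.4, 82.6, 301.0]
tcp_rot: [3.141, 0.0, 1.21]
contact_force: [-0.9, -1.2, -0.3]
grip_width: 76.2
```

```bash
python3 - <<'E'
from h import *
o=sensors.get_obs();print(o['time'],o['tool_pos'],o['tcp_rot'],o['grip_width'],o['contact_force'])
im=imaging.capture('wrist');cv2.imwrite('pics/w1.png',im)
E
```

```text
2.1 [537.3607506   82.58620925 300.97976032] [3.14119066e+00 2.17100986e-05 1.20976759e+00] 76.19392910854603 [-0.85778972 -1.16310897 -0.25293166]
```

View pics/w1.png

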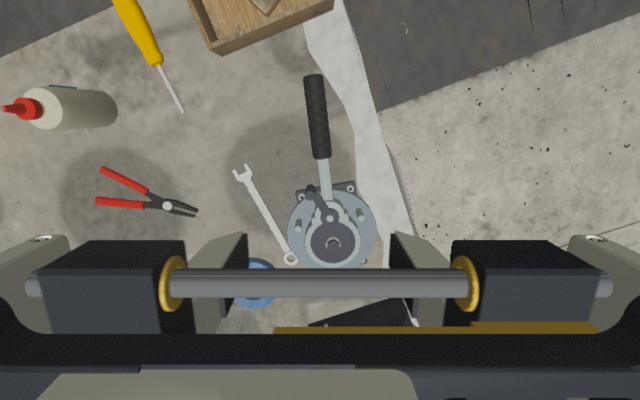

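The wrist view shows the hex at (333,244), the pivot at about (330,218), the stub leaning left (ccw, loosen) at about (312,188), and the grip from (313,76) to (322,158). Next I turn these into world points.

```bash
python3 - <<'E'
from h import *
im=cv2.imread('pics/w1.png')
o=sensors.get_obs();T=wristT(o)
P={k:onz('wrist',u,v,z,T) for k,(u,v,z) in dict(hex=(333,244,124),g1=(314,76,100),g2=(322,158,100),stub=(312,189,140),piv=(330,218,118)).items()}
for k in P: print(k,P[k].round(1))
g=im[60:175,290:345].max(2)<60
_,lab,st,ce=cv2.connectedComponentsWithStats(g.astype(np.uint8));i=1+st[1:,4].argmax()
ys,xs=np.nonzero(lab==i);xs+=290;ys+=60;print(st[i],ce[i])
a=onz('wrist',xs[ys<ys.min()+3].mean(),ys.min(),100,T);b=onz('wrist',xs[ys>ys.max()-3].mean(),ys.max(),100,T)
m=onz('wrist',xs.mean(),ys.mean(),100,T)
print('grip',a,b,m,np.linalg.norm(a-b),np.linalg.norm(m[:2]-P['hex'][:2]),np.degrees(np.arctan2(*(a-b)[1::-1])),np.degrees(np.arctan2(*(m-P['hex'])[1::-1])))
cv2.imwrite('pics/w1c.png',cv2.resize(im[140:280,270:400],(650,560)[:2],interpolation=2).copy()[:600])
E
```

```text
hex [526.2   5.1 124. ]
g1 [570.8 184.5 100. ]
g2 [548.1  99.3 100. ]
stub [528.7  78.5 140. ]
piv [533.3  34.1 118. ]
[  14   15   27   84 1360] [27.27058824 56.69926471]
grip [570.92316377 185.55050196 100.        ] [546.05495643 100.10114722 100.        ] [559.23282443 143.98501829 100.        ] 88.99449399839747 142.73978754657506 73.77349262889861 76.60178264600354
```

View pics/w1c.png

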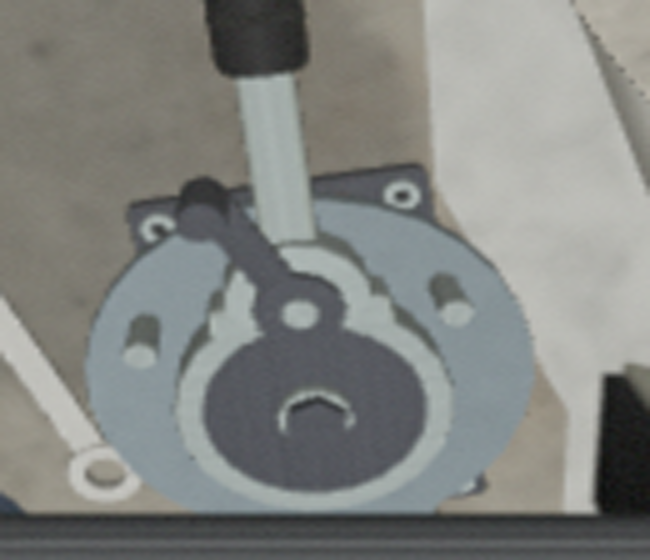

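```bash
python3 - <<'E'
from h import *
o=sensors.get_obs();T=wristT(o)
f=lambda u,v,z:onz('wrist',270+u/5,140+v/4,z,T)
az=lambda d:np.degrees(np.arctan2(d[1],d[0]))
b1,b2=f(157,228,14),f(402,195,14);p1,p2=f(141,355,112),f(458,312,112)
H=f(315,400,124);H2=f(315,408,114)
print('bolts',b1,b2,az(b1-b2)-90,'pins',p1,p2,az(p1-p2)-90,H,H2, f(203,193,146.5),f(299,313,120))
for p in (p1,p2): print(np.linalg.norm((p-H)[:2]),az(p-H))
E
```

```text
bolts [496.01464741  43.55239443  14.        ] [567.36898356  29.96438918  14.        ] 79.2182567778762 pins [493.1182309   32.66340189 112.        ] [567.24706904  19.0173326  112.        ] 79.56943444299802 [527.85958015   9.82074334 124.        ] [525.91771277   3.15646533 114.        ] [528.35196744  81.22935439 146.5       ] [533.16344023  34.60095868 120.        ]
41.57822023123722 146.67482528432714
40.446897719044095 13.142541050257591
```

Call:
arm_command(increments=[0.5,-11,-8,60,-7,0.5,-11,-8,100,-7,0.5,-11,-8,130,-7,0.5,-11,-8,136,-7,0.5,-11,-8,136,-7,0.5,-11,-8,136,-7])

```text
time: 2.9
tool_pos: [527.1, 76.0, 166.2]
tcp_rot: [3.139, -0.001, 1.333]
contact_force: [0.1, -0.3, 0.2]
grip_width: 45.9
```

```bash
python3 - <<'E'
from h import *
o=sensors.get_obs();print(o['time'],o['tool_pos'],o['tcp_rot'],o['grip_width'],o['contact_force'],o['moment'])
im=imaging.capture('wrist');cv2.imwrite('pics/w2.png',im)
E
```

```text
2.9 [527.0807608   75.95013794 166.18068162] [ 3.13886976e+00 -5.77301531e-04  1.33332632e+00] 45.85949031930256 [ 0.06770928 -0.3284089   0.24592067] [ 0.01147219 -0.12374638  0.01978077]
```

View pics/w2.png

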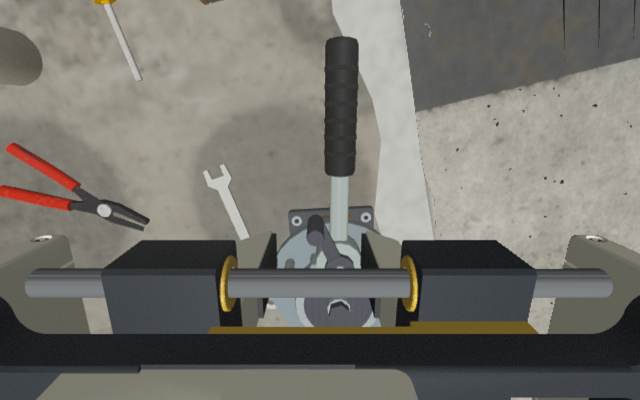

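The stub at about (316,233) is centred between the fingers, which span x = 275 to 365. The handle is parallel to tool x. I descend, then push clockwise (+y).

Call:
arm_command(increments=[0.5,0,0,20,0,0.5,0,0,38,0,0.5,0,0,38,0,0.5,0,7,38,0,0.5,0,14,38,0,0.5,0,20,38,0,0.5,0,24,38,0,0.5,0,28,38,0,0.5,0,32,38,0,0.5,0,36,38,0])

```text
time: 4.2
tool_pos: [561.7, 67.2, 126.8]
tcp_rot: [3.141, 0.0, 1.333]
contact_force: [0.4, 0.3, -0.2]
grip_width: 46.4
```

Call:
arm_command(increments=[0.5,0,4,0,0,0.5,0,8,0,0,0.5,0,12,0,0,0.5,0,15,0,0,0.5,0,15,0,0])

```text
time: 4.82
tool_pos: [575.9, 63.9, 126.5]
tcp_rot: [3.142, 0.0, 1.333]
contact_force: [-1.5, -0.1, -0.3]
grip_width: 45.9
```

```bash
python3 - <<'E'
from h import *
o=sensors.get_obs();print(o['time'],o['tool_pos'],o['tcp_rot'],o['grip_width'],o['contact_force'],o['moment'])
im=imaging.capture('wrist');cv2.imwrite('pics/w3.png',im)
E
```

```text
4.825 [575.90676106  63.87980285 126.53615719] [3.14155695e+00 8.01873425e-05 1.33319213e+00] 45.91847835956769 [-1.52851861 -0.12072627 -0.25429509] [-0.04256997  0.07475304  0.03348971]
```

View pics/w3.png

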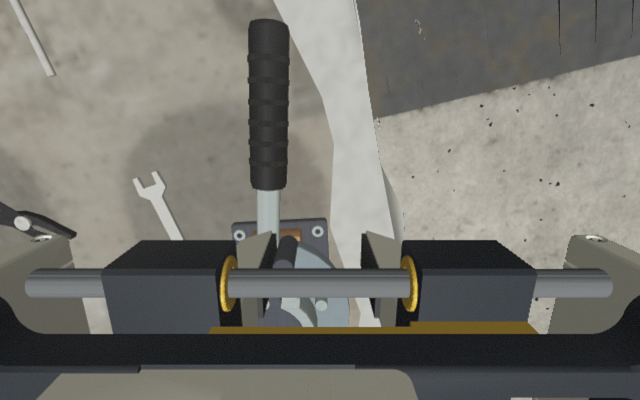

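The stub at (287,250) is now right of the handle line (u ≈ 268), about 16 mm to the cw side, so the lever has flipped. The handle hasn't moved. I back off, rise and locate the grip.

Call:
arm_command(increments=[0.5,0,-6,0,0,0.5,0,-6,-30,0,0.5,0,-6,-60,0,0.5,0,-6,-60,0])

```text
time: 5.38
tool_pos: [571.2, 65.6, 189.3]
tcp_rot: [3.136, -0.001, 1.334]
contact_force: [0.4, -0.5, -0.2]
grip_width: 45.7
```

```bash
cat > g.py <<'E'
from h import *
def grip(fn):
    o=sensors.get_obs();T=wristT(o);im=imaging.capture('wrist');cv2.imwrite(fn,im)
    m=(im[:200].max(2)<62).astype(np.uint8);m=cv2.morphologyEx(m,cv2.MORPH_OPEN,np.ones((9,9)))
    _,lab,st,ce=cv2.connectedComponentsWithStats(m)
    for i in range(1,len(st)): 
        x,y,w,h,a=st[i]
        if a>800 and 1.5<h/w<6:
            (cx,cy),(w2,h2),an=cv2.minAreaRect(np.argwhere(lab==i)[:,::-1].astype(np.float32))
            ys,xs=np.nonzero(lab==i);k=np.polyfit(ys,xs,1)
            p=[onz('wrist',np.polyval(k,v),v,100,T) for v in (ys.min(),ys.max())]
            d=p[0]-p[1];print('bbox',st[i],'ends',p[0].round(1),p[1].round(1),'L',np.linalg.norm(d),'az',np.arctan2(d[1],d[0]),'mid',(p[0]+p[1])/2)
    print(o['time'],o['tool_pos'],o['tcp_rot'],o['contact_force'],o['moment'])
if __name__=='__main__':
    import sys; grip(sys.argv[1])
E
python3 g.py pics/w4.png
```

```text
5.375 [571.21200879  65.64332519 189.30920238] [ 3.13580840e+00 -1.36760860e-03  1.33359448e+00] [ 0.38097077 -0.48618865 -0.1528095 ] [-0.03604948 -0.05623107  0.02494747]
```

```bash
python3 - <<'E'
from h import *
im=cv2.imread('pics/w4.png')
for th in (45,55,65,75):
    m=(im[:205].max(2)<th).astype(np.uint8);m=cv2.morphologyEx(m,cv2.MORPH_OPEN,np.ones((9,9)))
    _,_,st,ce=cv2.connectedComponentsWithStats(m);print(th,st[1:].tolist())
o=sensors.get_obs();T=wristT(o)
E
```

```text
45 []
55 [[291, 138, 9, 11, 99]]
65 [[273, 47, 13, 122, 1439], [286, 48, 16, 122, 1667]]
75 [[273, 45, 30, 126, 3521], [54, 191, 15, 14, 194], [84, 199, 12, 6, 70]]
```

```bash
sed -i 's/<62/<78/' g.py; python3 g.py pics/w5.png
```

```text
bbox [ 274   44   30  127 3601] ends [577.8 185.1 100. ] [552.9  97.8 100. ] L 90.84285810011548 az 1.293197931453257 mid [565.34291582 141.43790009 100.        ]
5.425 [570.24748928  65.58160677 187.58508963] [ 3.13900838e+00 -6.16512549e-04  1.33351440e+00] [-0.18035548 -0.02605153 -0.28980999] [-0.02545586 -0.0688688   0.03303354]
```

Call:
arm_command(increments=[0.5,40,-12,0,1,0.5,74,-23,0,2,0.5,74,-23,0,2,0.5,74,-23,40,2,0.5,74,-23,80,2,0.5,74,-23,102,2,0.66,74,-23,102,2,0.66,74,-23,102,2,0.66,74,-23,102,2])

```text
time: 6.6
tool_pos: [565.7, 142.6, 85.9]
tcp_rot: [3.139, -0.001, 1.298]
contact_force: [0.2, 0.1, -0.2]
grip_width: 31.6
```

```bash
python3 g.py pics/w6.png
```

```text
6.6 [565.7350761  142.60708321  85.92154236] [ 3.13941345e+00 -7.28095521e-04  1.29837929e+00] [ 0.21114187  0.05835026 -0.24375547] [-0.01504865 -0.06941985 -0.03487902]
```

View pics/w6.png

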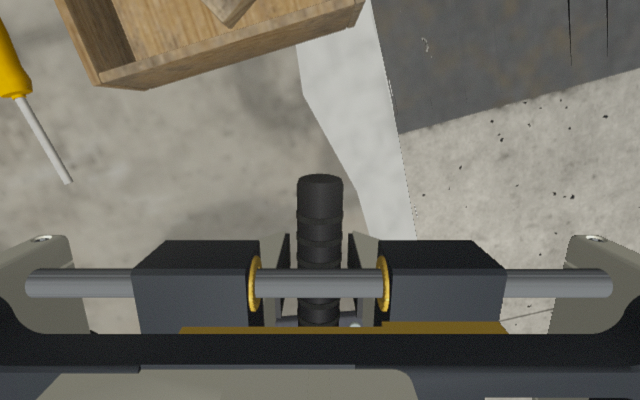

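Call:
arm_command(increments=[0.66,-0.1,-6.5,0,-2.5,0.66,-0.6,-13.1,0,-5,0.66,-1.3,-19.6,0,-7.5,0.66,-2.3,-26,0,-10,0.66,-3.6,-32.5,0,-12.5,0.66,-5.1,-38.8,0,-15,0.66,-7,-45.1,0,-17.5,0.66,-9,-51.3,0,-20,0.66,-11.4,-57.4,0,-22.5,0.66,-14.1,-63.4,0,-25,0.66,-16.9,-69.3,0,-27.5])

```text
time: 8.02
tool_pos: [494.8, 145.3, 85.7]
tcp_rot: [3.138, 0.0, 1.78]
contact_force: [2.3, 0.1, -0.9]
grip_width: 30.9
```

```bash
cat > f.py <<'E'
from h import *
o=sensors.get_obs();M=R.from_euler('xyz',o['tcp_rot']).as_matrix()
a=np.array([525,0.]);d=o['tool_pos'][:2]-a
print('t',round(o['time'],2),'pos',o['tool_pos'].round(1),'yaw',o['tcp_rot'][2].round(3),'Ftool',(M.T@o['contact_force']).round(2),'r',np.hypot(*d).round(1),'q',(1.386-np.arctan2(d[1],d[0])).round(3),'Mz',o['moment'][2].round(2))
E
python3 f.py
```

```text
t 8.03 pos [494.8 145.3  85.7] yaw 1.78 Ftool [-0.36  2.23  0.92] r 148.4 q -0.39 Mz -0.05
```

Call:
arm_command(increments=[0.66,-0.1,-6.5,0,-2.5,0.66,-0.6,-13.1,0,-5,0.66,-0.6,-13.1,0,-5,0.66,0,0,0,0,0.66,-0.1,6.5,0,2.5,0.66,-0.6,13.1,0,5,0.66,-1.3,19.6,0,7.5,0.66,-2.3,26,0,10,0.66,-3.6,32.5,0,12.5,0.66,-5.1,38.8,0,15,0.66,-7,45.1,0,17.5,0.66,-9,51.3,0,20,0.66,-11.4,57.4,0,22.5,0.66,-14.1,63.4,0,25,0.66,-16.9,69.3,0,27.5])

```text
time: 9.9
tool_pos: [563.3, 143.3, 84.8]
tcp_rot: [-3.137, 0.001, 1.296]
contact_force: [-6.4, 2.2, 3.2]
grip_width: 31.0
```

```bash
python3 f.py
```

```text
t 9.9 pos [563.3 143.3  84.8] yaw 1.296 Ftool [ 0.38 -6.76 -3.2 ] r 148.3 q 0.076 Mz 0.08
```

Call:
arm_command(increments=[0.66,-0.1,5.2,0,2,0.66,-0.4,10.5,0,4,0.66,-0.8,15.7,0,6,0.66,-1.5,20.9,0,8,0.66,-2.3,26,0,10])

```text
time: 10.52
tool_pos: [587.8, 134.3, 84.8]
tcp_rot: [-3.138, 0.001, 1.122]
contact_force: [-6.8, 2.7, 4.0]
grip_width: 31.0
```

```bash
python3 f.py
```

```text
t 10.53 pos [587.8 134.3  84.8] yaw 1.122 Ftool [-0.54 -7.33 -3.94] r 148.2 q 0.252 Mz 0.09
```

Call:
arm_command(increments=[0.66,-0.1,5.2,0,2,0.66,-0.4,10.5,0,4,0.66,-0.8,15.7,0,6,0.66,-1.5,20.9,0,8])

```text
time: 11.02
tool_pos: [606.0, 124.1, 84.8]
tcp_rot: [-3.138, 0.002, 0.983]
contact_force: [-6.8, 3.0, 4.1]
grip_width: 31.3
```

```bash
python3 f.py
```

```text
t 11.03 pos [606.  124.1  84.8] yaw 0.983 Ftool [-1.33 -7.32 -4.05] r 148.2 q 0.393 Mz 0.07
```

Call:
arm_command(increments=[0.66,-0.1,5.2,0,2,0.66,-0.2,7.9,0,3,0.66,0,0,0,0,0.66,-0.6,-13.1,0,-5,0.66,-2.3,-26,0,-10,0.66,-5.1,-38.8,0,-15,0.66,-9,-51.3,0,-20,0.66,-14.1,-63.4,0,-25,0.66,-20.1,-75,0,-30,0.66,-27.1,-86,0,-35,0.66,-35.1,-96.4,0,-40,0.66,-43.9,-106.1,0,-45,0.66,-47.7,-109.8,0,-47,0.66,-51.6,-113.2,0,-49])

```text
time: 12.78
tool_pos: [485.3, 143.0, 85.1]
tcp_rot: [3.14, 0.0, 1.84]
contact_force: [0.9, 1.0, -0.2]
grip_width: 31.6
```

```bash
python3 f.py
```

```text
t 12.78 pos [485.3 143.   85.1] yaw 1.84 Ftool [0.77 1.1  0.23] r 148.5 q -0.456 Mz -0.01
```

Call:
arm_command(increments=[0.66,-0.1,6.5,0,2.5,0.66,-0.6,13.1,0,5,0.66,-1.3,19.6,0,7.5,0.66,-2.3,26,0,10])

```text
time: 13.28
tool_pos: [508.2, 147.2, 84.3]
tcp_rot: [-3.136, 0.001, 1.664]
contact_force: [-7.2, -1.3, 4.5]
grip_width: 31.0
```

Call:
arm_command(increments=[0.66,-0.1,5.2,0,2,0.66,-0.4,10.5,0,4,0.66,-0.8,15.7,0,6])

```text
time: 13.65
tool_pos: [523.9, 148.2, 84.3]
tcp_rot: [-3.136, 0.001, 1.559]
contact_force: [-6.3, 0.7, 4.2]
grip_width: 31.5
```

Call:
arm_command(increments=[0.66,-0.1,5.2,0,2,0.66,-0.4,10.5,0,4])

```text
time: 13.9
tool_pos: [534.4, 147.9, 84.3]
tcp_rot: [-3.136, 0.001, 1.489]
contact_force: [-7.7, 1.4, 3.6]
grip_width: 31.1
```

```bash
python3 f.py
```

```text
t 13.9 pos [534.4 147.9  84.3] yaw 1.489 Ftool [ 0.8 -7.8 -3.6] r 148.2 q -0.121 Mz 0.03
```

Call:
arm_command(increments=[0.66,0,3.9,0,1.5,0.66,-0.2,7.9,0,3])

```text
time: 14.15
tool_pos: [542.3, 147.2, 84.3]
tcp_rot: [-3.136, 0.001, 1.437]
contact_force: [-7.1, 1.5, 5.2]
grip_width: 31.2
```

```bash
python3 f.py
```

```text
t 14.15 pos [542.3 147.2  84.3] yaw 1.437 Ftool [ 0.58 -7.32 -5.21] r 148.2 q -0.068 Mz 0.1
```

Call:
arm_command(increments=[0.66,0,3.9,0,1.5,0.66,-0.2,7.9,0,3])

```text
time: 14.4
tool_pos: [550.1, 146.1, 84.4]
tcp_rot: [-3.136, 0.001, 1.385]
contact_force: [-6.6, 2.0, 4.0]
grip_width: 30.9
```

Call:
arm_command(increments=[0.66,0,3.9,0,1.5,0.66,-0.1,5.2,0,2])

```text
time: 14.65
tool_pos: [555.4, 145.1, 84.3]
tcp_rot: [-3.137, 0.001, 1.35]
contact_force: [-7.2, 2.4, 4.4]
grip_width: 31.6
```

```bash
python3 f.py
```

```text
t 14.65 pos [555.4 145.1  84.3] yaw 1.35 Ftool [ 0.78 -7.53 -4.4 ] r 148.3 q 0.022 Mz -0.01
```

Call:
arm_command(increments=[0.66,0,3.9,0,1.5,0.66,-0.2,7.9,0,3])

```text
time: 14.9
tool_pos: [562.9, 143.3, 84.3]
tcp_rot: [-3.136, 0.001, 1.298]
contact_force: [-7.0, 1.9, 3.1]
grip_width: 31.2
```

```bash
python3 f.py
```

```text
t 14.9 pos [562.9 143.3  84.3] yaw 1.298 Ftool [-0.09 -7.29 -3.04] r 148.2 q 0.074 Mz 0.03
```

Call:
arm_command(increments=[0.66,0,3.9,0,1.5,0.66,-0.1,5.2,0,2])

```text
time: 15.15
tool_pos: [568.1, 141.8, 84.3]
tcp_rot: [-3.137, 0.001, 1.263]
contact_force: [-6.3, 3.4, 3.6]
grip_width: 31.3
```

```bash
python3 f.py
```

```text
t 15.15 pos [568.1 141.8  84.3] yaw 1.263 Ftool [ 1.31 -7.   -3.6 ] r 148.2 q 0.11 Mz -0.03
```

Call:
arm_command(increments=[0.66,0,3.9,0,1.5,0.66,-0.2,7.9,0,3])

```text
time: 15.4
tool_pos: [575.5, 139.3, 84.4]
tcp_rot: [-3.137, 0.001, 1.21]
contact_force: [-5.7, 3.4, 3.9]
grip_width: 31.4
```

Call:
arm_command(increments=[0.66,0,3.9,0,1.5,0.66,-0.1,5.2,0,2])

```text
time: 15.65
tool_pos: [580.5, 137.4, 84.3]
tcp_rot: [-3.137, 0.001, 1.176]
contact_force: [-6.5, 3.7, 4.3]
grip_width: 31.1
```

```bash
python3 f.py
```

```text
t 15.65 pos [580.5 137.4  84.3] yaw 1.176 Ftool [ 0.88 -7.46 -4.27] r 148.2 q 0.199 Mz -0.02
```

Call:
arm_command(increments=[0.66,0,3.9,0,1.5,0.66,-0.2,7.9,0,3])

```text
time: 15.9
tool_pos: [587.6, 134.3, 84.3]
tcp_rot: [-3.137, 0.001, 1.123]
contact_force: [-6.8, 4.1, 4.1]
grip_width: 31.1
```

Call:
arm_command(increments=[0.66,0,3.9,0,1.5,0.66,-0.1,5.2,0,2])

```text
time: 16.15
tool_pos: [592.4, 131.9, 84.3]
tcp_rot: [-3.137, 0.001, 1.088]
contact_force: [-6.1, 4.4, 3.5]
grip_width: 31.7
```

```bash
python3 f.py
```

```text
t 16.15 pos [592.4 131.9  84.3] yaw 1.088 Ftool [ 1.05 -7.46 -3.47] r 148.2 q 0.288 Mz -0.03
```

Call:
arm_command(increments=[0.66,0,3.9,0,1.5,0.66,-0.2,7.9,0,3])

```text
time: 16.4
tool_pos: [599.2, 128.2, 84.3]
tcp_rot: [-3.137, 0.002, 1.036]
contact_force: [-5.9, 3.9, 4.3]
grip_width: 31.0
```

```bash
python3 f.py
```

```text
t 16.4 pos [599.2 128.2  84.3] yaw 1.036 Ftool [ 0.35 -7.06 -4.27] r 148.1 q 0.34 Mz 0.08
```

Call:
arm_command(increments=[0.66,0,3.9,0,1.5,0.66,-0.2,7.9,0,3])

```text
time: 16.65
tool_pos: [606.0, 124.0, 84.4]
tcp_rot: [-3.137, 0.002, 0.983]
contact_force: [-6.2, 3.9, 3.6]
grip_width: 31.2
```

```bash
python3 f.py
```

```text
t 16.65 pos [606.  124.   84.4] yaw 0.983 Ftool [-0.21 -7.37 -3.54] r 148.1 q 0.394 Mz 0.06
```

Call:
arm_command(increments=[0.66,-0.1,5.2,0,2,0.66,-0.2,7.9,0,3,0.66,0,0,0,0,0.66,-0.6,-13.1,0,-5,0.66,-2.3,-26,0,-10,0.66,-5.1,-38.8,0,-15,0.66,-9,-51.3,0,-20,0.66,-14.1,-63.4,0,-25,0.66,-20.1,-75,0,-30,0.66,-27.1,-86,0,-35,0.66,-35.1,-96.4,0,-40,0.66,-43.9,-106.1,0,-45,0.66,-47.7,-109.8,0,-47,0.66,-51.6,-113.2,0,-49])

```text
time: 18.4
tool_pos: [485.2, 142.8, 84.8]
tcp_rot: [3.141, 0.0, 1.84]
contact_force: [1.9, 1.1, 0.3]
grip_width: 31.2
```

Call:
arm_command(increments=[0.66,0,3.9,0,1.5,0.66,-0.2,7.9,0,3,0.66,-0.4,11.8,0,4.5,0.66,-0.6,15.7,0,6])

```text
time: 18.9
tool_pos: [499.1, 145.9, 84.4]
tcp_rot: [-3.138, 0.001, 1.733]
contact_force: [-5.4, -3.3, 4.9]
grip_width: 31.1
```

```bash
python3 f.py
```

```text
t 18.9 pos [499.1 145.9  84.4] yaw 1.733 Ftool [-2.34 -5.9  -4.9 ] r 148.2 q -0.361 Mz 0.08
```

Call:
arm_command(increments=[0.66,0,2.6,0,1,0.66,-0.1,5.2,0,2])

```text
time: 19.15
tool_pos: [503.9, 146.7, 84.3]
tcp_rot: [-3.137, 0.001, 1.699]
contact_force: [-6.7, -2.7, 4.3]
grip_width: 31.0
```

```bash
python3 f.py
```

```text
t 19.15 pos [503.9 146.7  84.3] yaw 1.699 Ftool [-1.85 -7.04 -4.26] r 148.2 q -0.328 Mz 0.1
```

Call:
arm_command(increments=[0.66,0,2.6,0,1,0.66,-0.1,5.2,0,2])

```text
time: 19.4
tool_pos: [509.0, 147.3, 84.3]
tcp_rot: [-3.137, 0.001, 1.664]
contact_force: [-6.0, -2.9, 4.6]
grip_width: 31.4
```

```bash
python3 f.py
```

```text
t 19.4 pos [509.  147.3  84.3] yaw 1.664 Ftool [-2.29 -6.25 -4.61] r 148.2 q -0.293 Mz 0.15
```

Call:
arm_command(increments=[0.66,0,3.9,0,1.5,0.66,-0.2,7.9,0,3])

```text
time: 19.65
tool_pos: [516.8, 148.0, 84.3]
tcp_rot: [-3.137, 0.001, 1.611]
contact_force: [-7.3, -0.6, 4.7]
grip_width: 31.4
```

Call:
arm_command(increments=[0.66,0,2.6,0,1,0.66,-0.1,5.2,0,2])

```text
time: 19.9
tool_pos: [522.0, 148.2, 84.3]
tcp_rot: [-3.137, 0.001, 1.576]
contact_force: [-6.2, -2.1, 4.4]
grip_width: 31.1
```

```bash
python3 f.py
```

```text
t 19.9 pos [522.  148.2  84.3] yaw 1.576 Ftool [-2.05 -6.25 -4.37] r 148.2 q -0.205 Mz 0.02
```

Call:
arm_command(increments=[0.66,0,3.9,0,1.5,0.66,-0.2,7.9,0,3])

```text
time: 20.15
tool_pos: [529.5, 148.1, 84.3]
tcp_rot: [-3.136, 0.001, 1.524]
contact_force: [-7.9, -1.4, 5.9]
grip_width: 30.8
```

Call:
arm_command(increments=[0.66,0,2.6,0,1,0.66,-0.1,5.2,0,2])

```text
time: 20.4
tool_pos: [536.9, 147.9, 84.5]
tcp_rot: [-3.141, 0.0, 1.489]
contact_force: [-1.9, 0.4, -0.1]
grip_width: 31.6
```

```bash
python3 f.py
```

```text
t 20.4 pos [536.9 147.9  84.5] yaw 1.489 Ftool [ 0.24 -1.89  0.07] r 148.4 q -0.104 Mz 0.04
```

Call:
arm_command(increments=[0.66,0,2.6,0,1,0.66,-0.1,5.2,0,2])

```text
time: 20.65
tool_pos: [542.1, 147.4, 84.5]
tcp_rot: [-3.141, 0.0, 1.454]
contact_force: [-1.5, -0.1, -1.5]
grip_width: 31.2
```

```bash
python3 f.py; python3 g.py pics/w7.png
```

```text
t 20.65 pos [542.1 147.4  84.5] yaw 1.454 Ftool [-0.26 -1.44  1.55] r 148.4 q -0.069 Mz -0.01
20.65 [542.11165512 147.39629964  84.52208638] [-3.14143199e+00  5.70841660e-05  1.45426659e+00] [-1.46066488 -0.09560644 -1.54579789] [ 0.05238168  0.122796   -0.01438313]
```

```bash
python3 - <<'E'
from h import *
a=imaging.capture('scene')[150:205,290:365];b=imaging.capture('side')[165:220,240:315];c=cv2.imread('pics/w7.png')
cv2.imwrite('pics/c8.png',np.vstack([np.hstack([cv2.resize(x,(400,293),interpolation=2) for x in (a,b)]),np.hstack([cv2.resize(c,(400,250)),np.zeros((250,400,3),np.uint8)])]))
E
```

```text
(no output)
```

View pics/c8.png

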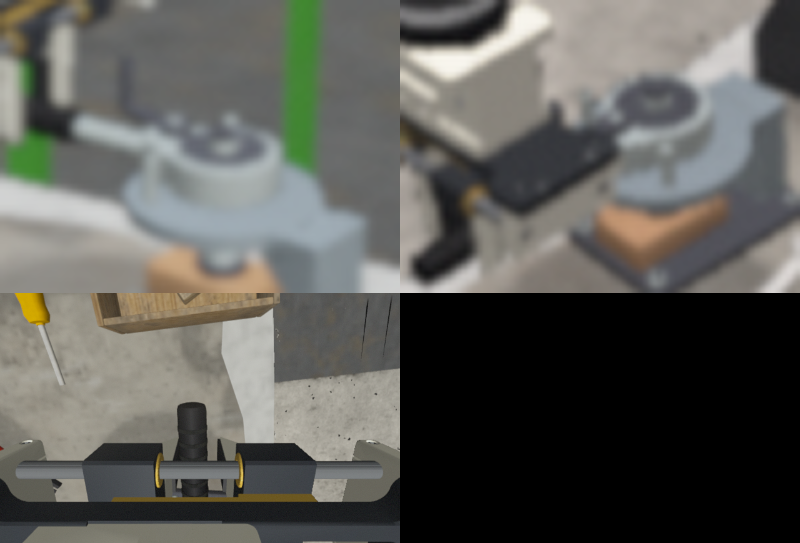

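```bash
python3 - <<'E'
from h import *
d=lambda a:np.array([np.cos(a),np.sin(a)])
for h in (1.485,):
  for l in (-.45,.2,.45):
    s=np.array([525,0])+34*d(h)+40*d(h-l)
    u,v=proj('scene',[*s,146]);u2,v2=proj('scene',[*s,122]);print(l,s,'crop top',(u-290)*400/75,(v-150)/.1877,'bot',(u2-290)*400/75,(v2-150)/.1877)
u,v=proj('scene',[525,0,124]);print('hex',(u-290)*400/75,(v-150)/.1877)
E
```

```text
-0.45 [513.66528511  71.25124811] crop top 108.97880433269468 75.97759511336537 bot 109.0036881962548 113.80302690132258
0.2 [539.19036031  72.25243779] crop top 128.2695816382763 61.042638919521515 bot 128.15572807519615 98.47376656427873
0.45 [548.33453496  68.26943384] crop top 141.51063661008448 57.117388102150215 bot 141.30251658039865 94.44476289987625
hex 226.4834762089589 127.30953316745129
```

The lever stub in the scene crop at about (125,60) matches a lever angle of roughly +0.2, which is on the tighten side and probably riding a tooth. I continue cw in small steps.

Call:
arm_command(increments=[0.66,0,3.9,0,1.5,0.66,-0.2,7.9,0,3])

```text
time: 21.05
tool_pos: [550.0, 146.3, 84.7]
tcp_rot: [3.142, 0.0, 1.401]
contact_force: [-2.0, 0.2, -0.6]
grip_width: 31.2
```

```bash
python3 f.py
```

```text
t 21.05 pos [550.  146.3  84.7] yaw 1.401 Ftool [-0.15 -1.96  0.58] r 148.4 q -0.016 Mz -0.03
```

Call:
arm_command(increments=[0.66,0,2.6,0,1,0.66,-0.1,5.2,0,2])

```text
time: 21.3
tool_pos: [555.1, 145.3, 84.7]
tcp_rot: [3.141, -0.0, 1.367]
contact_force: [-0.8, -0.0, 0.3]
grip_width: 31.1
```

```bash
python3 f.py
```

```text
t 21.3 pos [555.1 145.3  84.7] yaw 1.367 Ftool [-0.21 -0.82 -0.3 ] r 148.4 q 0.02 Mz 0.03
```

Call:
arm_command(increments=[0.66,0,3.9,0,1.5,0.66,-0.2,7.9,0,3])

```text
time: 21.55
tool_pos: [562.9, 143.5, 84.7]
tcp_rot: [3.141, 0.0, 1.314]
contact_force: [-1.1, 0.6, -0.7]
grip_width: 31.2
```

Call:
arm_command(increments=[0.66,0,3.9,0,1.5,0.66,-0.2,7.9,0,3])

```text
time: 21.8
tool_pos: [570.4, 141.2, 84.7]
tcp_rot: [-3.142, 0.0, 1.262]
contact_force: [-0.9, 0.2, 0.5]
grip_width: 31.1
```

```bash
python3 f.py
```

```text
t 21.8 pos [570.4 141.2  84.7] yaw 1.262 Ftool [-0.04 -0.89 -0.46] r 148.4 q 0.126 Mz 0.06
```

Call:
arm_command(increments=[0.66,0,3.9,0,1.5,0.66,-0.2,7.9,0,3])

```text
time: 22.05
tool_pos: [577.8, 138.6, 84.7]
tcp_rot: [-3.142, 0.0, 1.209]
contact_force: [-1.0, 0.6, 0.0]
grip_width: 31.1
```

```bash
python3 f.py
```

```text
t 22.05 pos [577.8 138.6  84.7] yaw 1.209 Ftool [ 0.21 -1.2  -0.04] r 148.4 q 0.179 Mz 0.03
```

Call:
arm_command(increments=[0.66,0,2.6,0,1,0.66,-0.1,5.2,0,2])

```text
time: 22.3
tool_pos: [581.8, 137.0, 84.6]
tcp_rot: [-3.14, 0.001, 1.175]
contact_force: [-6.2, 2.2, 2.1]
grip_width: 30.9
```

```bash
python3 f.py
```

```text
t 22.3 pos [581.8 137.   84.6] yaw 1.175 Ftool [-0.37 -6.52 -2.05] r 148.3 q 0.208 Mz 0.06
```

Call:
arm_command(increments=[0.66,0,2,0,0.75,0.66,0,3.9,0,1.5])

```text
time: 22.55
tool_pos: [584.3, 135.8, 84.5]
tcp_rot: [-3.138, 0.001, 1.149]
contact_force: [-9.1, 2.5, 5.0]
grip_width: 31.4
```

```bash
python3 f.py
```

```text
t 22.55 pos [584.3 135.8  84.5] yaw 1.149 Ftool [-1.42 -9.34 -4.96] r 148.2 q 0.227 Mz 0.03
```

Call:
arm_command(increments=[0.66,0,2,0,0.75,0.66,0,3.9,0,1.5])

```text
time: 22.8
tool_pos: [587.5, 134.3, 84.5]
tcp_rot: [-3.137, 0.002, 1.123]
contact_force: [-10.1, 2.2, 4.8]
grip_width: 31.2
```

```bash
python3 f.py
```

```text
t 22.8 pos [587.5 134.3  84.5] yaw 1.123 Ftool [ -2.44 -10.07  -4.71] r 148.1 q 0.251 Mz 0.06
```

```bash
python3 - <<'E'
from h import *
for i in range(6):
    imaging.capture('side');o=sensors.get_obs();M=R.from_euler('xyz',o['tcp_rot']).as_matrix();print((M.T@o['contact_force']).round(2),o['tool_pos'].round(1))
E
```

```text
[-1.82 -9.28 -5.13] [587.7 134.2  84.5]
[-2.43 -8.7  -4.13] [587.7 134.3  84.5]
[-1.6  -8.7  -5.03] [587.7 134.3  84.5]
[-0.96 -8.69 -4.83] [587.7 134.2  84.5]
[-2.6  -8.52 -5.42] [587.7 134.3  84.5]
[-1.76 -8.28 -5.02] [587.7 134.2  84.5]
```

Call:
arm_command(increments=[0.66,0,0.8,0,0.3,0.66,0,1.5,0,0.6])

```text
time: 23.35
tool_pos: [588.7, 133.7, 84.5]
tcp_rot: [-3.137, 0.002, 1.113]
contact_force: [-9.6, 2.4, 5.4]
grip_width: 31.7
```

```bash
python3 f.py
```

```text
t 23.35 pos [588.7 133.7  84.5] yaw 1.113 Ftool [-2.13 -9.69 -5.34] r 148.1 q 0.26 Mz 0.08
```

Slow moving pull is 9.7 to 10.1 N, against about 7.2 N free running, so I stop here. I back off, open and rise.

Call:
arm_command(increments=[0.66,0,-2,0,0,0.66,0,-4,0,0,0.5,0,-4,0,0,0.5,0,-4,0,0,0.5,0,-4,0,0,0.5,0,-4,-30,0,0.5,0,-4,-70,0,0.5,-40,-4,-110,0,0.5,-60,-4,-140,0,0.5,-60,-4,-140,0,0.5,-60,-4,-140,0])

```text
time: 24.72
tool_pos: [560.9, 81.3, 224.0]
tcp_rot: [-3.141, -0.0, 1.113]
contact_force: [-0.4, 0.8, -0.5]
grip_width: 46.2
```

```bash
python3 f.py; python3 - <<'E'
from h import *
w=imaging.capture('wrist');a=imaging.capture('scene')[150:220,285:375];b=imaging.capture('side')[160:230,235:325]
cv2.imwrite('pics/w9.png',w)
cv2.imwrite('pics/c9.png',np.vstack([np.hstack([cv2.resize(x,(385,280),interpolation=2) for x in (a,b)]),cv2.resize(w[100:280,180:620],(770,315))]))
E
```

```text
t 24.73 pos [560.9  81.3 224. ] yaw 1.113 Ftool [ 0.51 -0.69  0.54] r 88.8 q 0.231 Mz -0.04
```

View pics/c9.png

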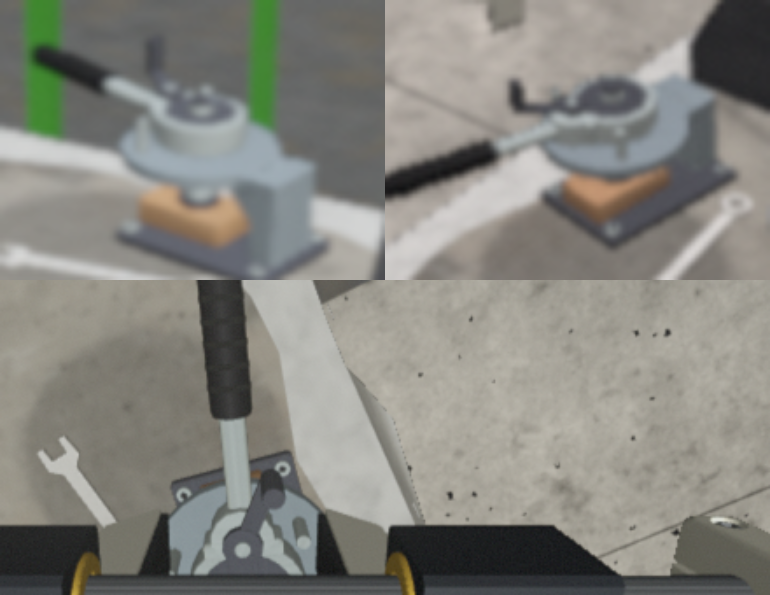

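The lever leans to the clockwise side, with the stub at (270,487) in the lower view and the pivot at (240,550). The pad sits on the block and the gripper is clear, so I hand in.

```bash
python3 -c "
from plant import ticket
print(ticket.close_job())"
```

```text
the job is handed in; nothing more can be done
None
```

The clamp is tight and the job is handed in at about 25 s on the robot's clock. I flipped the lever to tighten first. Then I worked the handle through three clockwise strokes, with the fingers straddling the grip without clamping it.

**Pull:** it ran steadily at about 7.2 N, then stiffened. I stopped when it read 9.7–10.1 N while still moving slowly. With the arm held still, the reading relaxed to about 8.5 N. Readings scatter by about 0.5 N.

**Last look:**
- The lever leans clearly to the tighten side.
- The pad is on the block, and the block looks to be in place.
- The gripper is clear of everything, and nothing else was touched.

**Odd reading:** midway through the third stroke the pull dropped to 1–2 N for about 0.3 rad, then caught again. I take this to be the ratchet slipping a tooth. The lever was still on the tighten side then, at about 0.2 rad.

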